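Slide the tablet tin through to its blue spot

TASK

Push the steel tablet tin along the tray, through the narrow gap between the round pill dispenser and the wooden vial block, until it stands wholly on the blue patch on the other side, squarely with the tray. Push it gently with the fingertips or the outside of the fingers: do not take it between the fingers, lift it, or press hard on it, and leave the glass jar and the ceramic bell where they stand, upright.

Things in the scene. Friction and masses are not known exactly. Their poses are not given: they have to be found in the camera images.
- tray: Fixed cream plastic tray, 280 (its x) by 500 (its y) mm, 5 mm floor, low 5 mm thick rim whose top is 16 mm above the sill. Origin: centre of the underside. Its +y is the direction in which the tin has to travel, to the left seen from the robot, give or take the tray's yaw (up to 0.25 rad).
- tin: Loose shut steel tablet tin with a green field on its lid, 56 mm wide (its x), 64 mm long (its y), 22 mm high (rounded upright corners, radius 10 mm), about 120 g. Origin: centre of its underside. It starts on the tray floor at the -y end of the tray, 120 to 155 mm short of the gap, up to 22 mm off the gap's centre line and turned up to 0.3 rad from the tray. It slides on the floor and stops when no longer pushed.
- gap_mid (a point): Middle of the gap, at the height of the tray's floor (5 mm above the sill), in the tray's axes. The gap is 62 mm wide along the tray's x (31 mm to each side of this point), so the tin passes with 3 mm to spare each side when its long side lies along the tray's y. The passage runs along y, 30 mm before and after this point where the block borders it.
- bay_mid (a point): Centre of the blue patch on the tray floor, 85 mm beyond the gap's middle along the tray's +y, in the tray's axes. The patch is flat colour, 84 (x) by 92 (y) mm: 14 mm more than the tin on each side.
- dispenser: Fixed round twist-dial pill dispenser, white with a blue dial, 96 mm across, 44 mm high. Origin: centre of its underside, 79 mm to one side of the gap's middle along the tray's x (either side).
- vial_block: Fixed wooden block holding three capped amber vials, 96 (x) by 60 (y) by 34 mm, vial caps to 47 mm above the tray floor; sides parallel to the tray. Origin: centre of its underside, 79 mm from the gap's middle on the side opposite the dispenser.
- jar: Loose clear glass jar with a metal lid, 58 mm across, 85 mm high, standing in one of the two corners at the tray's +y end, clear of the patch. Origin: centre of the underside.
- bell: Loose blue ceramic bell, 54 mm across, 61 mm high, standing in the other corner at the +y end. Origin: centre of the underside.
Not all that is in view belongs to the job. Of the things like the tin, leave any that is orange; of the rest the larger one is meant.

How it is judged:
By the outcome, as a careful person would: the job done as asked, in the order asked, and still so for the second after the job is handed in, with the robot touching nothing.
It also fails if it takes over 72 s, if anything falls off the work surface, if the arm or the gripper's body presses on something with over 40 N, if the wrist force passes 120 N, or if a joint passes its speed limit or range.

ROBOT

A 6-joint arm with a two-finger parallel gripper is mounted at the origin on the work surface. World frame = base frame: x ahead of the robot, y to its left, z up, the work surface at z = 0. Lengths are in m, angles in rad, forces in N, time in s.
With the tool pointing down it reaches from about 0.3 to 0.775 m from the base axis. Payload 14.6 kg.
Tool frame: the origin (TCP) lies at the very end of the fingers, on their centre line; the grasp point (between the pads) lies 19 mm behind it; z points along the fingers, y is the line along which they close (so a half turn about z gives the same grasp; the last joint's range is limited). The gripper opens to 94 mm and grips with 3 to 60 N. Pads are 16 mm wide; open, the fingers measure 119 mm over their backs; the gripper's body (75 mm by 177 mm) begins 78 mm behind the grasp point.
Start: joints at [-1.217, 0.3, 1.521, -0, 1.321, -0.067], TCP at [0.225, -0.502, 0.205] pointing down, gripper open.
Joint ranges: [-3.03, 3.03], [-0.79, 2.21], [0.23, 2.52], [-1.04, 4.18], [0, 3.07], [-2.55, 2.55]. Speed limits (rad/s): [2.22, 2.22, 2.57, 3.14, 3.14, 3.14].

INTERFACE

Orientations are given as [roll, pitch, yaw] about the fixed x, y, z axes, in that order (R = Rz(yaw) Ry(pitch) Rx(roll)).
In Python, from station import ctrl gives the robot as it stands. The module is installed in compiled form; this text tells all that it offers.
- The arm moves only by the tool play_rows, never from a script. Its argument "commands" is a list of rows, each a list of 7 numbers: the shift along the tool's x, y, z in m, then the turn, a rotation vector about the tool's x, y, z in degrees, then the closure, from -1 (fully open) to 1 (shut). A call has 1 to 20 rows; each row shifts and turns the commanded pose from where the row before left it, along the tool's axes as they then stand; what a row does not reach is not made up. A row lasts 1/12 s, in which the tool goes at most 41.7 mm and 7.16 degrees, less where a joint would pass 70% of its speed; a pose out of reach is approached as far as the arm can. A call is refused whole if a number of a shift passes 0.0417 or a number of a turn 7.16, either way. A call with a gripper value outside its range is refused whole. The fingers move at their own pace and stop on an object; "force" is the grip in N (left out, the last holds). Time passes only in rows, so rows that do not move let the fingers close. It gives the time, the measured TCP pose, the force, the opening and the grip force at its end, in the units of the state.
- ctrl.get_obs(): the state, without advancing time (a new reading comes with each control period).
- ctrl.camera(name): name is "scene" or "top" or "wrist"; returns the picture (480x640x3 uint8, blue, green, red); there is no depth.
- ctrl.camera_model(name): a dict with "fx", "fy", "cx", "cy" (pixels), "rvec" (rotation vector, rad) and "tvec" (3), from world to camera coordinates, as OpenCV has them. Camera axes: x right, y down, z forward; pixel columns grow to the right and rows downward; lengths in m; the calibration is good to about 2 mm. A picture is of the moment at which its call begins: read the wrist's pose just before it. camera_model takes no time and is no camera call; for the wrist camera it gives the pose at the moment of the call.
- ctrl.hand_in(): hands the job in; it is judged then, once.
The state is a dict: "time_s": time; "qpos": joint angles; "joint_vel": joint speeds; "tau": joint torques, N m; "ee_pos": TCP position; "eef_rot": TCP orientation; "force": force on the tool from outside, world axes, zero at the start; "moment": the same for the moment, N m; "grip_width": finger opening in m; "grip_force": force on a finger pad.
Only numpy, scipy, OpenCV 4.12 (cv2) and the standard library are available. Lean on these libraries where they do the work, as an engineer would, in place of code of your own. Each camera call takes 0.05 s, during which the arm holds its last target. There are 200 camera calls.

## Working session

There is one attempt and no reset: what is moved stays moved. The work goes in short steps, Python scripts to look and compute and a tool call to move; the robot and the scene stay as the last step left them, time stands still between calls to the robot, and variables do not carry over. Pictures are saved under pics/ and viewed, at most 10 in all, crops included, and the job is handed in when it is done.

Besides the shell and the picture viewer there is one more tool, called after "Emit:" as a command line: name --pt "numbers of a row" for each row, then --argument value for the rest. play_rows: Moves the arm, as the interface text tells. Its arguments: {"type":"object","properties":{"commands":{"type":"array","items":{"type":"array","items":{"type":"number"}}},"force":{"type":"number"}},"required":["commands"]}

```bash
mkdir -p pics; cat > h.py <<'E'
import numpy as np, cv2
from station import ctrl
def cam(n):
    m=ctrl.camera_model(n); im=ctrl.camera(n); return im,m
def ray(m,uv):
    R,_=cv2.Rodrigues(np.array(m["rvec"],float)); t=np.array(m["tvec"],float).ravel()
    d=np.array([(uv[0]-m["cx"])/m["fx"],(uv[1]-m["cy"])/m["fy"],1.])
    return -R.T@t, R.T@d
def onz(m,uv,z):
    o,d=ray(m,uv); return (o+d*(z-o[2])/d[2])[:2]
def proj(m,P):
    K=np.array([[m["fx"],0,m["cx"]],[0,m["fy"],m["cy"]],[0,0,1.]])
    return cv2.projectPoints(np.array(P,float).reshape(-1,3),np.array(m["rvec"],float),np.array(m["tvec"],float),K,None)[0].reshape(-1,2)
E
python3 - <<'E'
from h import *
import pickle
d={}
for n in("top","scene"):
    im,m=cam(n); cv2.imwrite(f"pics/{n}0.png",im); d[n]=m
    o,_=ray(m,(320,240)); print(n,o.round(3),m["fx"],onz(m,(320,240),0))
o=ctrl.get_obs(); print(o["time_s"],o["ee_pos"],o["eef_rot"],o["grip_width"])
E
```

```text
top [ 0.461 -0.036  0.779] 433.0197809505034 [ 0.61370743 -0.02035629]
scene [ 1.108 -0.278  0.82 ] 494.01161833448117 [0.59049842 0.00811728]
0.1 [ 0.22459819 -0.50180269  0.20495078] [-3.14058414e+00 -7.20749353e-05  4.20814170e-01] 0.09420237608046357
```

View pics/top0.png

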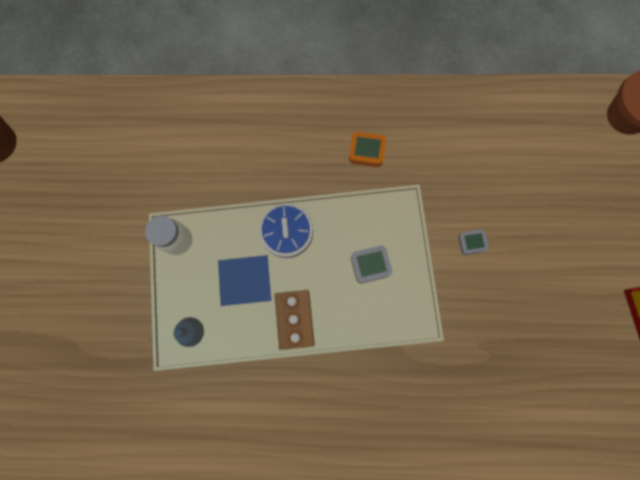

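View pics/scene0.png

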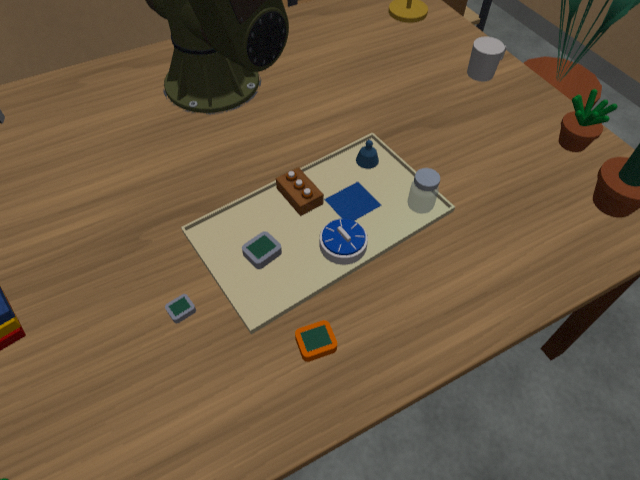

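The top view shows three tin-like things: grey with green at (371,264) on the tray, a smaller grey one at (473,242), and an orange one at (368,148). I choose (371,264), because it is the larger of the two that aren't orange and it stands on the tray. The patch is at (245,280), dispenser at (287,230), block at (295,320), jar at (162,231) and bell at (188,332).

```bash
cat >> h.py <<'E'
def tri(ma,a,mb,b):
    o1,d1=ray(ma,a); o2,d2=ray(mb,b)
    s=np.linalg.lstsq(np.stack([d1,-d2],1),o2-o1,rcond=None)[0]
    p,q=o1+s[0]*d1,o2+s[1]*d2
    return (p+q)/2,np.linalg.norm(p-q)
def quad(mask,near):
    "min-area quad of the blob nearest to a pixel"
    cs=[c for c in cv2.findContours(mask.astype(np.uint8),cv2.RETR_EXTERNAL,cv2.CHAIN_APPROX_NONE)[0] if cv2.contourArea(c)>60]
    f=lambda c:np.hypot(*(c.reshape(-1,2).mean(0)-near))
    c=min(cs,key=f); return c
def cen(c):
    M=cv2.moments(c); return np.array([M["m10"]/M["m00"],M["m01"]/M["m00"]])
def rect_on(m,c,z):
    P=np.array([onz(m,p,z) for p in cv2.convexHull(c).reshape(-1,2)])
    (x,y),(w,h),a=cv2.minAreaRect((P*1000).astype(np.float32))
    return np.array([x,y])/1000,(w,h),a
def green(im):
    b,g,r=[im[...,i].astype(int) for i in range(3)]; return (g>r+15)&(g>b+3)
def blue(im):
    b,g,r=[im[...,i].astype(int) for i in range(3)]; return (b>r+50)&(b>g+25)
def cream(im):
    h=cv2.cvtColor(im,cv2.COLOR_BGR2HSV); return (h[...,2]>150)&(h[...,1]<75)&(h[...,0]>20)&(h[...,0]<40)
E
python3 - <<'E'
from h import *
I={};M={}
for n in("top","scene"): I[n],M[n]=cam(n)
near={"top":{"tin":(371,264),"patch":(245,280),"dial":(287,230),"small":(473,242)},"scene":{"tin":(262,248),"patch":(352,202),"dial":(344,237),"small":(180,307)}}
for k,f in(("tin",green),("patch",blue),("small",green)):
    c={n:quad(f(I[n]),near[n][k]) for n in I}
    P,e=tri(M["top"],cen(c["top"]),M["scene"],cen(c["scene"]))
    print(k,P.round(4),"err",round(e,4),[cen(c[n]).round(1) for n in c])
    for n in c: print("  ",n,rect_on(M[n],c[n],P[2]))
h=cv2.cvtColor(I["top"],cv2.COLOR_BGR2HSV); print("hsv cream",h[300,350],h[264,355],"wood",h[400,350])
for n in I:
    mk=cream(I[n]); mk=cv2.morphologyEx(mk.astype(np.uint8),cv2.MORPH_CLOSE,np.ones((9,9)))
    c=max(cv2.findContours(mk,cv2.RETR_EXTERNAL,cv2.CHAIN_APPROX_NONE)[0],key=cv2.contourArea)
    print(n,"tray",cv2.contourArea(c),[ (rect_on(M[n],c,z)) for z in(.005,.016)])
im=I["top"][180:380,140:450]; cv2.imwrite("pics/crop.png",cv2.resize(im,None,fx=2.5,fy=2.5,interpolation=cv2.INTER_CUBIC))
E
```

```text
tin [ 0.5675 -0.1108  0.0275] err 0.0 [array([371.2, 263.5]), array([261. , 246.5])]
   top (array([ 0.56769824, -0.11081458]), (34.19772720336914, 42.089500427246094), 13.302465438842773)
   scene (array([ 0.56737616, -0.11081894]), (36.944095611572266, 45.45743942260742), 14.712775230407715)
patch [ 0.5403  0.1157 -0.0489] err 0.0174 [array([244.9, 280.1]), array([347.7, 219.5])]
   top (array([0.54353937, 0.12540033]), (81.93359375, 90.36002349853516), 6.622480869293213)
   scene (array([0.52705841, 0.10860806]), (121.54926300048828, 207.8338623046875), 40.818721771240234)
small [ 0.6113 -0.2945  0.0158] err 0.0001 [array([474. , 241.1]), array([179.1, 306.2])]
   top (array([ 0.61107202, -0.29458105]), (23.69705581665039, 28.72945785522461), 9.489740371704102)
   scene (array([ 0.61099957, -0.29416562]), (25.72730827331543, 31.57699966430664), 9.486974716186523)
hsv cream [ 29  42 157] [114  11 120] wood [ 17 107 119]
top tray 37565.5 [(array([0.54738947, 0.03155629]), (279.4413757324219, 504.24029541015625), 7.023556232452393), (array([0.54616663, 0.03060349]), (275.4722900390625, 497.0780029296875), 7.023537635803223)]
scene tray 23059.0 [(array([0.53924243, 0.03600377]), (281.87103271484375, 506.78961181640625), 6.814219951629639), (array([0.54692584, 0.03175873]), (278.0644836425781, 499.9455261230469), 6.814217567443848)]
```

View pics/crop.png

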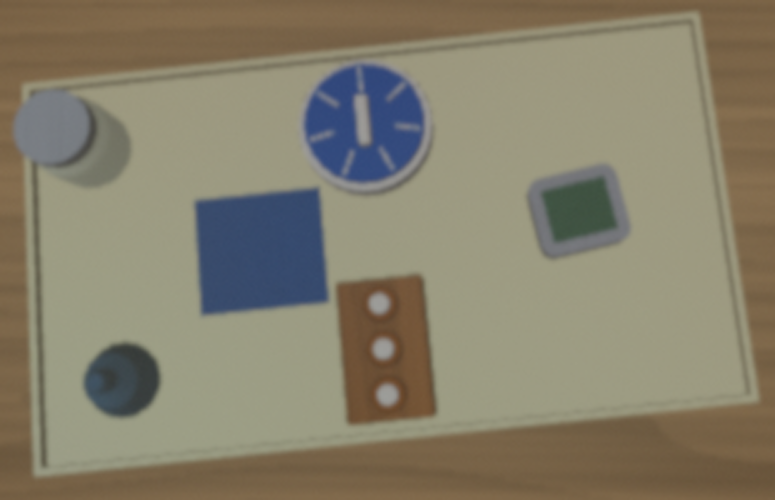

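The crop confirms the choice: a grey tin with a green field, turned slightly from the tray. Its lid triangulates to 27.5 mm, so the floor is at 5 mm. The gap lies between the dial (crop 366,125) and the block (386,350). Next I'll work out the gap and tin in the tray frame.

```bash
cat >> h.py <<'E'
YAW=np.deg2rad(6.9)
def inframe(P,O,yaw=None):
    a=YAW if yaw is None else yaw
    c,s=np.cos(a),np.sin(a); d=np.asarray(P)-O; return np.array([c*d[...,0]+s*d[...,1],-s*d[...,0]+c*d[...,1]]).T
def opn(mk,k=5): return cv2.morphologyEx(mk.astype(np.uint8),cv2.MORPH_OPEN,np.ones((k,k)))
E
python3 - <<'E'
from h import *
for n,pp,bp,dp in(("top",(245,280),(295,320),(287,230)),("scene",(352,202),(300,190),(344,237))):
    im,m=cam(n); t=onz
    hsv=cv2.cvtColor(im,cv2.COLOR_BGR2HSV)
    c=quad(opn(blue(im)),pp); r=rect_on(m,c,.005); print(n,"patch",r)
    d=quad(opn(blue(im)),dp); e=cv2.fitEllipse(cv2.convexHull(d)); print(" dial",e, onz(m,e[0],.049))
    wb=(hsv[...,0]<16)&(hsv[...,1]>130)
    b=quad(opn(wb,3),bp); print(" block",cv2.contourArea(b),rect_on(m,b,.039))
    yaw=YAW; B=r[0]; G=B-0.085*np.array([-np.sin(yaw),np.cos(yaw)])
    q=quad(green(im),(371,264) if n=="top" else (262,248)); T=rect_on(m,q,.027)
    print(" gap",G,"tin",T,"tin rel gap",inframe(T[0],G),"dial rel",inframe(onz(m,e[0],.049),G),"block rel",inframe(rect_on(m,b,.039)[0],G))
E
```

```text
top patch (array([0.53899329, 0.11064317]), (76.3998794555664, 75.21854400634766), 5.655403137207031)
 dial ((285.28814697265625, 228.90997314453125), (44.981910705566406, 45.99428176879883), 77.38127899169922) [0.62308782 0.03906028]
 block 242.0 (array([0.44739618, 0.007386  ]), (41.65447235107422, 32.09543991088867), 5.259468078613281)
 gap [0.54920492 0.0262588 ] tin (array([ 0.56791754, -0.11095509]), (34.40653610229492, 42.72056579589844), 14.773763656616211) tin rel gap [ 0.00209265 -0.13846817] dial rel [0.07488572 0.0038327 ] block rel [-0.10333869 -0.00650513]
scene patch (array([0.57028851, 0.11296716]), (98.66620635986328, 158.47793579101562), 86.06884765625)
 dial ((336.50665283203125, 242.115966796875), (19.375648498535156, 36.52336120605469), 124.13775634765625) [0.64069056 0.01660178]
 block 1100.5 (array([0.47937054, 0.01672703]), (116.4460678100586, 69.7803726196289), 5.852852821350098)
 gap [0.58050014 0.02858279] tin (array([ 0.56685425, -0.11074466]), (36.95682907104492, 45.45564270019531), 14.431069374084473) tin rel gap [-0.03028542 -0.13667897] dial rel [ 0.05831512 -0.01912533] block rel [-0.10182147  0.0003795 ]
```

Emit:
play_rows --pt "0.032 -0.013 -0.003 0 0 0 0.5" --pt "0.032 -0.013 -0.003 0 0 0 0.5" --pt "0.032 -0.013 -0.003 0 0 0 0.5" --pt "0.032 -0.013 -0.003 0 0 0 0.5" --pt "0.032 -0.013 -0.003 0 0 0 0.5" --pt "0.032 -0.013 -0.003 0 0 0 0.5" --pt "0.032 -0.013 -0.003 0 0 0 0.5" --pt "0.032 -0.013 -0.003 0 0 0 0.5" --pt "0.032 -0.013 -0.003 0 0 0 0.5" --pt "0.032 -0.013 -0.003 0 0 0 0.5" --pt "0.032 -0.013 -0.003 0 0 0 0.5" --pt "0.032 -0.013 -0.003 0 0 0 0.5" --pt "0.032 -0.013 -0.003 0 0 0 0.5" --pt "0.032 -0.013 -0.003 0 0 0 0.5" --force 5

```text
time_s: 1.47
ee_pos: [0.5602, -0.1514, 0.2476]
eef_rot: [3.142, -0.0, 0.421]
force: [-0.9, -0.9, -0.8]
grip_width: 0.0234
grip_force: 0.0
```

Emit:
play_rows --pt "0 0 0 0 0 -6.62 0.58" --pt "0 0 0 0 0 -6.62 0.58" --pt "0 0 0 0 0 -6.62 0.58" --pt "0 0 0 0 0 -6.62 0.58" --pt "0 0 0 0 0 -6.62 0.58" --pt "0 0 0 0 0 -6.62 0.58" --pt "0 0 0 0 0 -6.62 0.58" --pt "0 0 0 0 0 -6.62 0.58" --pt "0 0 0 0 0 -6.62 0.58" --pt "0 0 0 0 0 -6.62 0.58" --pt "0 0 0 0 0 -6.62 0.58" --pt "0 0 0 0 0 0 0.58"

```text
time_s: 2.47
ee_pos: [0.5592, -0.1529, 0.2473]
eef_rot: [-3.141, -0.0, 1.697]
force: [-0.1, 0.9, 0.7]
grip_width: 0.0193
grip_force: 0.0
```

```bash
python3 - <<'E'
from h import *
o=ctrl.get_obs(); print(o["time_s"],o["ee_pos"],o["eef_rot"],o["grip_width"],o["qpos"])
im,m=cam("wrist"); cv2.imwrite("pics/w1.png",im); O,_=ray(m,(320,240)); print(O,onz(m,(320,240),0),m["fx"])
E
```

```text
2.4667 [ 0.55918975 -0.15286983  0.24733481] [-3.14133752e+00 -1.15120763e-04  1.69732489e+00] 0.019331803373662044 [-3.30029925e-01  3.39529346e-01  1.37187947e+00 -9.23842552e-06
  1.43046359e+00 -4.56557207e-01]
[ 0.5498136  -0.0735877   0.42733645] [ 0.5678049  -0.18962157] 379.45219748931316
```

View pics/w1.png

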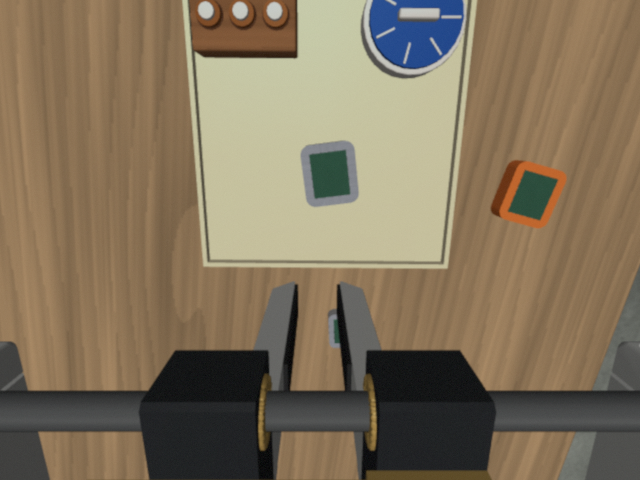

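The wrist view shows the tin at (329,173), the block's near edge at row 57 (columns 195–297) and the dispenser at (413,20). I'll move ahead to see the gap, patch and tin together.

Emit:
play_rows --pt "0.04 0 0 0 0 0 0.58" --pt "0.04 0 0 0 0 0 0.58" --pt "0.04 0 0 0 0 0 0.58" --pt "0 0 0 0 0 0 0.58" --pt "0 0 0 0 0 0 0.58"

```text
time_s: 2.93
ee_pos: [0.5447, -0.0322, 0.2477]
eef_rot: [3.141, 0.0, 1.691]
force: [0.3, -1.2, -0.3]
grip_width: 0.0194
grip_force: 0.0
```

```bash
cat >> h.py <<'E'
def wgreen(im):
    h=cv2.cvtColor(im,cv2.COLOR_BGR2HSV); return (h[...,0]>60)&(h[...,0]<95)&(h[...,1]>100)
def wblue(im):
    h=cv2.cvtColor(im,cv2.COLOR_BGR2HSV); return (h[...,0]>105)&(h[...,0]<130)&(h[...,1]>130)
def tin_px(m,xy): return proj(m,[xy[0],xy[1],.027])[0]
def field(m,c,z):
    P,(w,h),a=rect_on(m,c,z)   # field longer along tin's y
    if w>h: a-=90
    return P,a,(w,h)
E
python3 - <<'E'
from h import *
o=ctrl.get_obs(); print(o["time_s"],o["ee_pos"],o["eef_rot"][2])
im,m=cam("wrist"); cv2.imwrite("pics/w2.png",im)
for n,z,f,P in(("tin",.027,wgreen,(.567,-.111)),("patch",.005,wblue,(.538,.116)),("dial",.049,wblue,(.63,.04))):
    c=quad(opn(f(im),3),proj(m,[*P,z])[0]); print(n,cen(c),onz(m,cen(c),z),rect_on(m,c,z))
E
```

```text
2.9333 [ 0.54467112 -0.0322286   0.24772014] 1.6907108875962134
tin [326.21651741 281.27562189] [ 0.56493756 -0.10902762] (array([ 0.56711719, -0.11071063]), (34.41579818725586, 42.47453689575195), 13.520713806152344)
patch [327.09097282  63.50119384] [0.53762204 0.11836114] (array([0.53787   , 0.11648141]), (82.01203918457031, 89.8055419921875), 6.819966793060303)
dial [405.70395278 151.38653516] [0.62301008 0.042541  ] (array([0.62338037, 0.04126663]), (81.59174346923828, 80.2856216430664), 6.819995403289795)
```

View pics/w2.png

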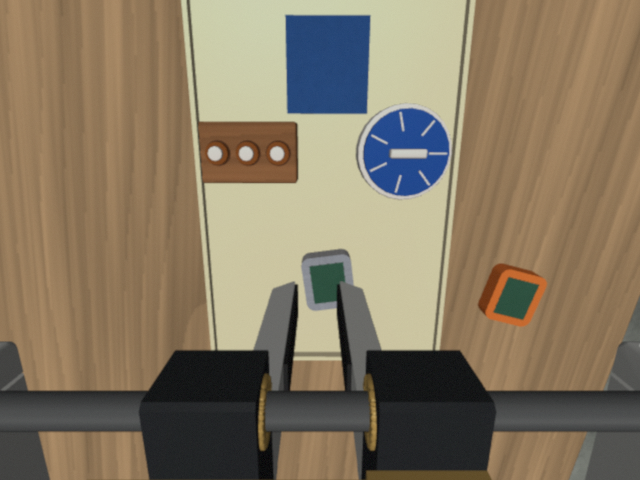

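The view shows the patch at (327,64), gap edges at the block's right side (297,152) and the dispenser's left side (357,152), and the tin at (326,281), about 7° off. The gap is at (0.548,0.032) and tray yaw is 0.119. The tin is +2.5 mm off the line and 144 mm short of the gap. I'll go behind it and lower.

Emit:
play_rows --pt "-0.038 0.003 0 0 0 0 0.58" --pt "-0.038 0.003 0 0 0 0 0.58" --pt "-0.038 0.003 0 0 0 0 0.58" --pt "-0.038 0.003 0 0 0 0 0.58" --pt "0 0 0.04 0 0 0 0.58" --pt "0 0 0.04 0 0 0 0.58" --pt "0 0 0.04 0 0 0 0.58" --pt "0 0 0.04 0 0 0 0.58" --pt "0 0 0.035 0 0 0 0.58" --pt "0 0 0.02 0 0 0 0.58" --pt "0 0 0.014 0 0 0 0.58" --pt "0 0 0.007 0 0 0 0.58" --pt "0 0 0 0 0 0 0.58"

```text
time_s: 4.07
ee_pos: [0.5741, -0.1841, 0.0099]
eef_rot: [-3.139, -0.001, 1.689]
force: [-0.3, 0.1, -0.2]
grip_width: 0.0197
grip_force: 0.0
```

```bash
cat >> h.py <<'E'
YAW=0.119; G=np.array([.5479,.0324])
def report():
    o=ctrl.get_obs(); im,m=cam("wrist"); p=o["ee_pos"]; t=inframe(p[:2],G)*1000
    print("t",o["time_s"],"tcp tray mm",t.round(1),"z",round(p[2],4),"yawrel deg",round(np.rad2deg(o["eef_rot"][2]-np.pi/2-YAW),2),"grip",o["grip_width"],"F",np.round(o["force"],1))
    mk=opn(wgreen(im),3); cs=[c for c in cv2.findContours(mk,0,1)[0] if cv2.contourArea(c)>300]
    for c in cs:
        P,a,s=field(m,c,.027); print(" green tray mm",(inframe(P,G)*1000).round(1),"ang rel",round(a-np.rad2deg(YAW),1),"size",np.round(s,1),"px",cen(c).round())
    return im,m
E
python3 - <<'E'
from h import *
im,m=report(); cv2.imwrite("pics/w3.png",im)
E
```

```text
t 4.0667 tcp tray mm [   0.3 -218.1] z 0.0099 yawrel deg -0.04 grip 0.019679732272271693 F [-0.3  0.1 -0.2]
 green tray mm [   2.5 -144.6] ang rel 7.6 size [37.2 45.3] px [321. 148.]
```

View pics/w3.png

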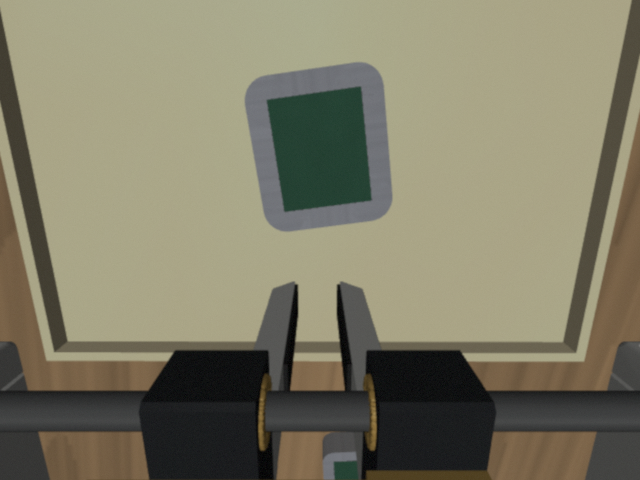

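The view shows the tin at (321,148), square behind the fingers and turned 7.6°. I'll approach and push slowly so it squares itself against both fingertips.

Emit:
play_rows --pt "0.012 0.001 0 0 0 0 0.58" --pt "0.008 0.001 0 0 0 0 0.58" --pt "0.004 0 0 0 0 0 0.58" --pt "0.004 0 0 0 0 0 0.58" --pt "0.004 0 0 0 0 0 0.58" --pt "0.004 0 0 0 0 0 0.58" --pt "0.004 0 0 0 0 0 0.58" --pt "0.004 0 0 0 0 0 0.58" --pt "0.004 0 0 0 0 0 0.58" --pt "0.004 0 0 0 0 0 0.58" --pt "0.004 0 0 0 0 0 0.58" --pt "0.004 0 0 0 0 0 0.58" --pt "0.004 0 0 0 0 0 0.58" --pt "0.004 0 0 0 0 0 0.58"

```text
time_s: 5.28
ee_pos: [0.5688, -0.1151, 0.0115]
eef_rot: [3.142, 0.0, 1.692]
force: [0.3, -1.7, 0.5]
grip_width: 0.0197
grip_force: 0.5
```

```bash
python3 - <<'E'
from h import *
im,m=report()
# gap check from this view: block edge at z=.039
E
```

```text
t 5.2833 tcp tray mm [   3.2 -148.9] z 0.0115 yawrel deg 0.11 grip 0.019686769117321066 F [ 0.3 -1.7  0.5]
 green tray mm [   6.  -108.1] ang rel 0.1 size [37.  44.7] px [322. 224.]
```

Emit:
play_rows --pt "0.004 -0.0007 0 0 0 0 0.58" --pt "0.004 -0.0007 0 0 0 0 0.58" --pt "0.004 -0.0007 0 0 0 0 0.58" --pt "0.004 -0.0007 0 0 0 0 0.58" --pt "0.004 -0.0007 0 0 0 0 0.58" --pt "0.004 -0.0007 0 0 0 0 0.58" --pt "0.002 0 0 0 0 0 0.58"

```text
time_s: 5.92
ee_pos: [0.5612, -0.0896, 0.0114]
eef_rot: [-3.141, -0.0, 1.692]
force: [1.1, -0.5, -0.6]
grip_width: 0.0197
grip_force: 0.2
```

```bash
python3 - <<'E'
from h import *
im,m=report(); cv2.imwrite("pics/w4.png",im)
E
```

```text
t 5.9167 tcp tray mm [  -1.2 -122.7] z 0.0114 yawrel deg 0.13 grip 0.0196809066564634 F [ 1.1 -0.5 -0.6]
 green tray mm [  1.6 -81.9] ang rel 0.1 size [37.  44.7] px [322. 224.]
```

View pics/w4.png

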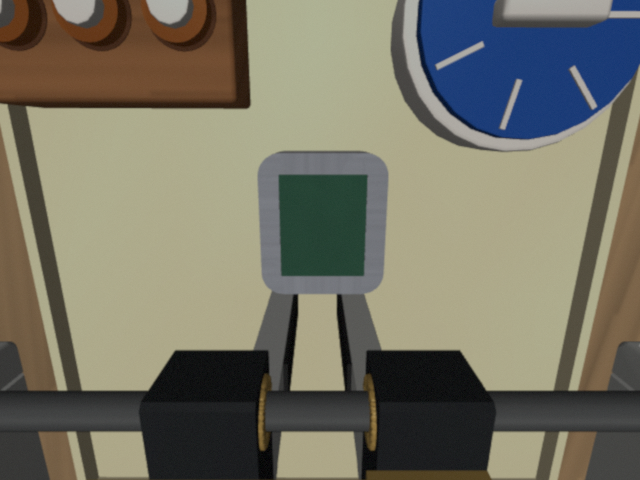

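The view shows the tin square at (322,224), columns 258–388. The block's corner foot is near (249,106), its top edge near column 236, and the dispenser's left side is near column 392. Next I'll find the gap's centre in this same picture.

```bash
python3 - <<'E'
from h import *
im=cv2.imread("pics/w4.png"); m=ctrl.camera_model("wrist")
hsv=cv2.cvtColor(im,cv2.COLOR_BGR2HSV)
for r in(20,50,80):
    cr=(hsv[r,:,0]>20)&(hsv[r,:,0]<40)&(hsv[r,:,1]<90); print(r,"V",[(c,int(hsv[r,c,2]),int(hsv[r,c,0])) for c in list(range(226,256,3))])
    print("   ",[(c,int(hsv[r,c,2]),int(hsv[r,c,0]),int(hsv[r,c,1])) for c in range(380,425,4)])
for uv,z in(((249,80),.005),((236,80),.039),((322,224),.027)): print(uv,z,inframe(onz(m,uv,z),G)*1000)
# dispenser white+blue silhouette: fit circle to dial contour points on z planes
d=quad(opn(wblue(im),3),(520,60)); h=d.reshape(-1,2); h=h[(h[:,1]>5)&(h[:,0]<630)]
for z in(.049,.045):
    P=inframe(np.array([onz(m,p,z) for p in h]),G)*1000
    # use lower-left arc only
    P=P[(P[:,1]<0)|(P[:,0]<45)]
    A=np.c_[2*P,np.ones(len(P))]; s=np.linalg.lstsq(A,(P**2).sum(1),rcond=None)[0]; print("dial z",z,s[:2],np.sqrt(s[2]+s[0]**2+s[1]**2))
E
```

```text
20 V [(226, 96, 14), (229, 85, 14), (232, 59, 14), (235, 41, 13), (238, 42, 13), (241, 44, 12), (244, 49, 14), (247, 136, 30), (250, 176, 32), (253, 174, 31)]
    [(380, 175, 32, 45), (384, 175, 31, 44), (388, 174, 30, 45), (392, 129, 30, 36), (396, 85, 20, 18), (400, 85, 18, 15), (404, 153, 23, 13), (408, 177, 35, 9), (412, 174, 30, 9), (416, 147, 75, 3), (420, 67, 109, 209), (424, 123, 109, 191)]
50 V [(226, 107, 14), (229, 103, 13), (232, 87, 13), (235, 48, 11), (238, 50, 11), (241, 45, 13), (244, 47, 11), (247, 59, 18), (250, 175, 31), (253, 175, 31)]
    [(380, 173, 29, 44), (384, 175, 30, 44), (388, 174, 30, 44), (392, 75, 12, 17), (396, 72, 15, 14), (400, 77, 15, 13), (404, 104, 17, 17), (408, 175, 23, 12), (412, 175, 26, 10), (416, 174, 26, 10), (420, 49, 110, 224), (424, 110, 109, 192)]
80 V [(226, 109, 13), (229, 109, 13), (232, 96, 13), (235, 66, 14), (238, 46, 12), (241, 44, 15), (244, 49, 13), (247, 48, 13), (250, 154, 30), (253, 175, 31)]
    [(380, 173, 29, 46), (384, 173, 29, 44), (388, 173, 29, 46), (392, 172, 29, 46), (396, 123, 28, 39), (400, 73, 12, 17), (404, 71, 20, 11), (408, 70, 23, 15), (412, 113, 19, 18), (416, 172, 23, 13), (420, 171, 23, 13), (424, 173, 21, 10)]
(249, 80) 0.005 [-31.7016512  -18.51395863]
(236, 80) 0.039 [-30.87146124 -22.94067621]
(322, 224) 0.027 [  1.54967628 -80.51683057]
dial z 0.049 [ 67.72411219 -20.65649673] 27.28536998902944
dial z 0.045 [ 69.64440109 -20.03602272] 28.051766254237325
```

Emit:
play_rows --pt "0.004 -0.0004 0 0 0 0 0.58" --pt "0.004 -0.0004 0 0 0 0 0.58" --pt "0.004 -0.0004 0 0 0 0 0.58" --pt "0.004 -0.0004 0 0 0 0 0.58" --pt "0.004 -0.0004 0 0 0 0 0.58" --pt "0.002 0 0 0 0 0 0.58"

```text
time_s: 6.47
ee_pos: [0.5567, -0.068, 0.0114]
eef_rot: [-3.142, -0.0, 1.692]
force: [0.6, -0.6, -1.4]
grip_width: 0.0197
grip_force: 0.2
```

```bash
python3 - <<'E'
from h import *
im,m=report(); hsv=cv2.cvtColor(im,cv2.COLOR_BGR2HSV)
cr=(hsv[...,0]>20)&(hsv[...,0]<40)&(hsv[...,1]<90)&(hsv[...,1]>25)&(hsv[...,2]>130)
for r in(60,90,100,110,120):
    x=np.where(~cr[r])[0]; l=x[x<320].max(); g=x[x>320].min(); print(r,l,g,(inframe(onz(m,(l+.5,r),.005),G)*1000).round(1),(inframe(onz(m,(g-.5,r),.005),G)*1000).round(1))
E
```

```text
t 6.4667 tcp tray mm [  -3.2 -100.7] z 0.0114 yawrel deg 0.13 grip 0.019741396299844016 F [ 0.6 -0.6 -1.4]
 green tray mm [ -0.3 -59.9] ang rel 0.1 size [36.9 44.7] px [322. 224.]
60 252 398 [-31.7  11.7] [33.3 11.8]
90 253 393 [-31.9  -0.9] [31.8 -0.8]
100 254 393 [-31.6  -5.2] [32.  -5.1]
110 254 393 [-31.8  -9.5] [32.3 -9.4]
120 255 395 [-31.5 -13.9] [ 33.5 -13.9]
```

Emit:
play_rows --pt "0.004 0.0001 0 0 0 0 0.58" --pt "0.004 0.0001 0 0 0 0 0.58" --pt "0.004 0.0001 0 0 0 0 0.58" --pt "0.004 0 0 0 0 0 0.58" --pt "0.004 0 0 0 0 0 0.58" --pt "0.004 0 0 0 0 0 0.58" --pt "0.004 0 0 0 0 0 0.58" --pt "0.004 0 0 0 0 0 0.58" --pt "0.004 0.0001 0 0 0 0 0.58" --pt "0.004 0 0 0 0 0 0.58"

```text
time_s: 7.35
ee_pos: [0.5524, -0.0284, 0.0114]
eef_rot: [3.142, 0.0, 1.692]
force: [-0.4, -0.3, 0.2]
grip_width: 0.0197
grip_force: 0.3
```

```bash
python3 - <<'E'
from h import *
report()
E
```

```text
t 7.35 tcp tray mm [ -2.8 -60.9] z 0.0114 yawrel deg 0.11 grip 0.019681119073671538 F [-0.4 -0.3  0.2]
 green tray mm [  0.1 -20.1] ang rel 0.1 size [36.8 44.7] px [322. 224.]
```

Emit:
play_rows --pt "0.004 0 0 0 0 0 0.58" --pt "0.004 0 0 0 0 0 0.58" --pt "0.004 0 0 0 0 0 0.58" --pt "0.004 0 0 0 0 0 0.58" --pt "0.004 0 0 0 0 0 0.58" --pt "0.004 0 0 0 0 0 0.58" --pt "0.004 0 0 0 0 0 0.58" --pt "0.004 0 0 0 0 0 0.58" --pt "0.004 0 0 0 0 0 0.58" --pt "0.004 0 0 0 0 0 0.58" --pt "0.004 0 0 0 0 0 0.58" --pt "0.004 0 0 0 0 0 0.58" --pt "0.004 0 0 0 0 0 0.58" --pt "0.004 0 0 0 0 0 0.58" --pt "0.004 0 0 0 0 0 0.58" --pt "0.004 0 0 0 0 0 0.58" --pt "0.004 0 0 0 0 0 0.58" --pt "0.004 0 0 0 0 0 0.58" --pt "0.004 0 0 0 0 0 0.58" --pt "0.004 0 0 0 0 0 0.58"

```text
time_s: 9.07
ee_pos: [0.5427, 0.051, 0.0115]
eef_rot: [-3.142, -0.0, 1.692]
force: [-0.4, -1.3, -0.4]
grip_width: 0.0196
grip_force: 0.2
```

```bash
python3 - <<'E'
from h import *
im,m=report(); cv2.imwrite("pics/w5.png",im)
E
```

```text
t 9.0667 tcp tray mm [-2.9 19.1] z 0.0115 yawrel deg 0.11 grip 0.01961372489272663 F [-0.4 -1.3 -0.4]
 green tray mm [-0.  59.9] ang rel 0.1 size [36.8 44.7] px [322. 224.]
```

View pics/w5.png

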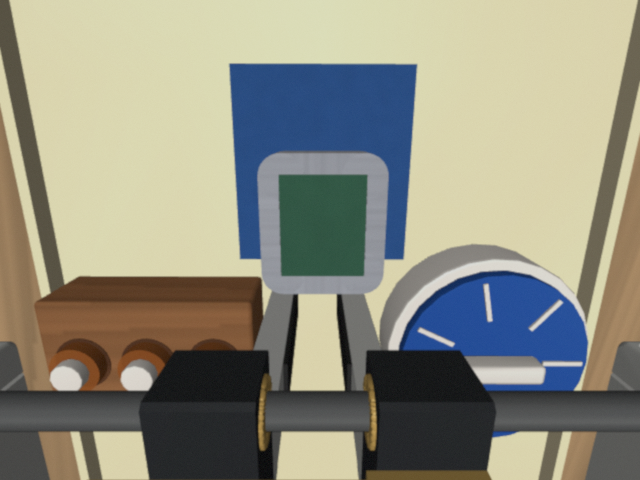

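The tin is square and centred, still 25 mm short. The patch spans rows 65–260 and columns 231–415. I'll finish the push with gentle last rows, back off straight, and rise.

Emit:
play_rows --pt "0.004 0 0 0 0 0 0.58" --pt "0.004 0 0 0 0 0 0.58" --pt "0.004 0 0 0 0 0 0.58" --pt "0.004 0 0 0 0 0 0.58" --pt "0.004 0 0 0 0 0 0.58" --pt "0.003 0 0 0 0 0 0.58" --pt "0.0015 0 0 0 0 0 0.58" --pt "0.0005 0 0 0 0 0 0.58" --pt "0 0 0 0 0 0 0.58" --pt "-0.004 0 0 0 0 0 0.58" --pt "-0.012 0 0 0 0 0 0.58" --pt "-0.012 0 0 0 0 0 0.58" --pt "0 0 -0.02 0 0 0 0.58" --pt "0 0 -0.035 0 0 0 0.58" --pt "0 0 -0.035 0 0 0 0.58" --pt "0 0 -0.035 0 0 0 0.58" --pt "0 0 -0.03 0 0 0 0.58" --pt "0 0 0 0 0 0 0.58" --pt "0 0 0 0 0 0 0.58"

```text
time_s: 10.7
ee_pos: [0.5438, 0.0465, 0.1678]
eef_rot: [3.139, 0.0, 1.691]
force: [0.5, 0.4, -0.2]
grip_width: 0.0194
grip_force: 0.0
```

```bash
python3 - <<'E'
from h import *
im,m=report(); cv2.imwrite("pics/w6.png",im)
E
```

```text
t 10.7 tcp tray mm [-2.4 14.5] z 0.1678 yawrel deg 0.06 grip 0.01938125407407306 F [ 0.5  0.4 -0.2]
 green tray mm [-0.2 85.5] ang rel -0.0 size [35.6 42.9] px [319. 146.]
```

View pics/w6.png

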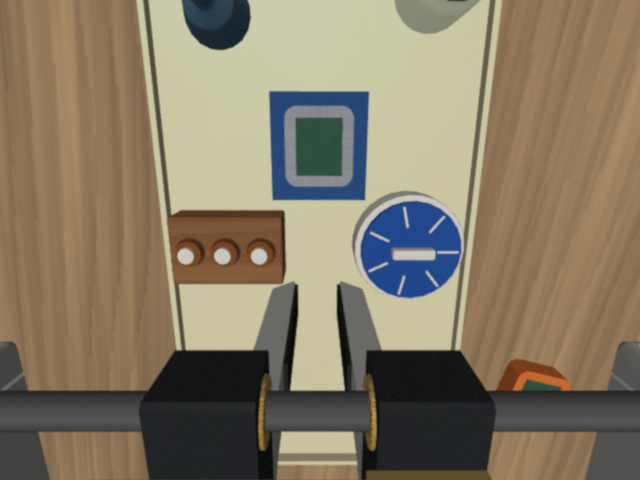

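The tin at (319,146) lies square and wholly inside the blue patch. The bell and jar still stand, and the robot is clear of everything.

```bash
python3 -c "
from station import ctrl
print(ctrl.hand_in())"
```

```text
the job is handed in; nothing more can be done
None
```

I pushed the tin through the gap to about 0.5 mm from the centre of the blue patch, square with the tray, with the jar and bell left untouched and upright, and handed the job in after about 11 s of robot time.

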